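# Check a screw cap on the thread gauge and sort it

### The arm

A 6-joint arm with a two-finger parallel gripper is mounted at the origin on the work surface. World frame = base frame: x ahead of the robot, y to its left, z up, the work surface at z = 0. Lengths are in m, angles in rad, forces in N, time in s.
With the tool pointing down it reaches from about 0.425 to 0.95 m from the base axis. Payload 3.5 kg.
Tool frame: the origin (TCP) lies midway between the tips of the shut fingers; the grasp point (between the pads) lies 19 mm behind it; y points along the fingers, x is the direction in which the jaws open and shut, and the axes are right-handed (so a half turn about y gives the same grasp; the last joint's range is limited). The gripper opens to 85 mm and grips with 20 to 120 N. Pads are 22 mm wide; open, the fingers measure 114 mm over their backs; the gripper's body (76 mm by 85 mm) begins 54 mm behind the grasp point. The pads swing forward as they close: fully open they stand 13 mm farther back than shut.
Start: joints at [0.988, 0.286, 1.577, -0, 1.279, -0.15], TCP at [0.283, 0.613, 0.231] pointing down, gripper open.
Joint ranges: [-2.77, 2.77], [-0.9, 2.22], [0.21, 2.48], [-1.53, 4.67], [0.24, 2.81], [-2.84, 2.84]. Speed limits (rad/s): [2.79, 2.79, 3.14, 3.14, 3.14, 3.14].

### API

Orientations are given as a unit quaternion [w, x, y, z].
In Python, from bench import robot, eyes gives the robot as it stands. The module is installed in compiled form; this text tells all that it offers.
- The arm moves only by the shell command python3 -m handwheel 'ROWS' [FORCE]. ROWS is JSON, a list of rows, each an object with "rotation": the turn, a rotation vector about the tool's x, y, z in rad, a list of three; "delta_pos": the shift along the tool's x, y, z in mm, a list of three; "grip": the finger opening in mm, from 0 to 85.4. A call has 1 to 20 rows; each row is the pose to reach, as a shift and turn from the pose commanded when the call began, along the tool's axes at that moment; what a row does not reach only later rows make up. A row lasts 1/8 s, in which the tool goes at most 62.5 mm and 10.7 degrees, less where a joint would pass 70% of its speed; a pose out of reach is approached as far as the arm can. A call with a gripper value outside its range is refused whole. The fingers move at their own pace and stop on an object; FORCE is the grip in N (left out, the last holds). Time passes only in rows, so rows that repeat a pose let the fingers close. It gives the time, the measured TCP pose, the force and the opening at its end, in the units of the state.
- robot.get_state(): the state, without advancing time (a new reading comes with each control period).
- eyes.read_camera(name): name is "scene" or "top"; returns the picture (384x512x3 uint8, blue, green, red); there is no depth.
- eyes.camera_params(name): a dict with "fov_y" (degrees; the focal length in pixels is half the picture's height over the tangent of half this angle, whatever the lens; pixels are square), "cx", "cy" (the principal point, pixels), "xyz" and "rotation" of the camera in the world. Camera axes: x right, y down, z forward; pixel columns grow to the right and rows downward; lengths in m; the calibration is good to about 2 mm. A picture is of the moment at which its call begins. camera_params takes no time and is no camera call.
- robot.sign_off(): hands the job in, once; it reports no verdict.
The state is a dict: "clock": time; "joint_pos": joint angles; "qvel": joint speeds; "joint_efforts": joint torques, N m; "ee_pos": TCP position; "eef_rot": TCP orientation; "ft_force": force on the tool from outside, world axes, zero at the start; "ft_torque": the same for the moment, N m; "width": finger opening in m.
Only numpy, scipy, OpenCV 4.12 (cv2) and the standard library are available. Lean on these libraries where they do the work, as an engineer would, in place of code of your own. Each camera call takes 0.05 s, during which the arm holds its last target. There are 200 camera calls.

### The job

Stand the black lens cap up out of its slanted cradle, screw it clockwise onto the steel thread gauge until it stops firmly, and judge it. If it turns fully home, its rim down on the gauge's shoulder and the red telltale pushed down, leave it there; if it binds short of the shoulder, unscrew it and stand it mouth down in the red tray. Do not disturb the other things on the bench.

Things in the scene. Friction and masses are not known exactly. Their poses are not given: they have to be found in the camera images.
- cap_center (a point): Black ribbed cap, 42 mm wide, 36 mm high, about 90 g, closed top, open mouth 31 mm wide. This point: its centre, 18 mm from mouth and top; z runs from mouth to top. Starts lying in the cradle, z along the cradle's -x and 30 deg above level. It is either sound, or blocked inside so that it binds about 5 mm short of home; nothing outside shows which.
- cap_mouth (a point): Centre of the cap's mouth rim, 18 mm below cap_center along the cap's z; same axes. Three lugs inside the mouth, 4 mm from the rim, lie at 0, 120 and 240 deg from the cap's +x, under the three white marks on its top.
- cradle: Fixed green base 100 x 60 x 6 mm (origin centre of underside) with two white rails, 34 mm wide over all, rising 30 deg towards its -x, on which the cap lies; a 22 mm wide stop behind the mouth at +x. Above its base it is narrower than the cap, so fingers can straddle the cap. The cap's axis is 31 mm (mouth) to 49 mm (top) above the bench.
- gauge_shoulder (a point): Fixed steel thread gauge: grey base 100 x 100 x 12 mm, round column 46 mm wide whose flat top, the shoulder, is 40 mm above the bench. This point: the shoulder's centre, z up. On it stands a threaded post 28.6 mm wide, 26.5 mm high with its nose. A cap is home when its rim is on the shoulder. The thread holds a cap that is let go.
- thread_start (a point): Point on the gauge's axis 17.6 mm above the shoulder, at the top of the thread; same axes as gauge_shoulder. Right-hand, three starts, lead 24 mm per turn (clockwise from above goes down). The starts are at 0, 120, 240 deg from +x (white dots on the base). Lowered with its lugs just anticlockwise of the starts, the cap sits lowest, rim 9 to 11 mm above the shoulder; elsewhere up to 17 mm.
- thread_end (a point): Point on the gauge's axis 4 mm above the shoulder; same axes. From that lowest seat about 2.4 rad clockwise brings a sound cap home, and up to 0.4 rad more draws it tight. A blocked cap binds with its rim about 5 mm above the shoulder, after about 1.1 to 1.5 rad. Do it in several grasps: let go, wind back, grip again.
- gauge_nose: Fixed hollow brass nose on top of the gauge's post, 21 mm wide, 7 mm high, hole 13 mm; origin at its underside, 19.5 mm above the shoulder. A blocked cap binds on it.
- telltale (a joint): Red pin in the gauge's shoulder on the gauge's -y side, under the cap's rim, with a red bead beside it. 0 = up, 2 mm proud of the shoulder; 0.002 m = pushed down flush by a cap that is home. It takes about 1 N and stays down.
- reject_tray: Fixed open red tray, 130 x 130 x 22 mm, walls 4 mm, floor about 4 mm thick; origin centre of its underside.
- oil_bottle: Bystander: amber glass bottle, 32 mm wide, 62 mm high; origin at its underside.
- objective: Bystander: brass microscope objective standing, 30 mm wide, 50 mm high; origin at its underside.
- slide_box: Bystander: blue box 85 x 100 x 34 mm; origin at its underside.
- dish: Bystander: shallow glass dish, 90 mm wide, 16 mm high; origin at its underside.
- eyepiece: Bystander: black eyepiece standing, 34 mm wide, 52 mm high; origin at its underside.
- screwdriver: Bystander: screwdriver lying, 170 mm long; origin at its underside (middle of its length).
Things that resemble listed ones, but are neither listed nor needed, are in the scene too. Leave any green look-alike of the part that bears cap_center alone. Of the things that look like the reject_tray, take the one that is nearest to the robot's base at the start.

How it is judged:
On the way:
1. The cap is turned on the gauge until it stops: fully home, or (if blocked) bound firmly on the gauge's nose about 5 mm short (((z of cap_mouth in the frame of gauge_shoulder between -0.003 and 0.0013 m and value of joint telltale above 0.0013 m and horizontal distance between cap_mouth and gauge_shoulder below 0.003 m and angle between cap_center's own z axis and vertical below 0.12 rad) or (z of cap_mouth in the frame of gauge_shoulder between 0.0034 and 0.0065 m and contact force between cap and gauge_nose above 3 N and horizontal distance between cap_mouth and gauge_shoulder below 0.003 m and angle between cap_center's own z axis and vertical below 0.12 rad))), for 0.15 s.
At the end, for the whole second after the job is handed in: Sound cap: on the gauge, rim within 1.3 mm of the shoulder, 3 mm of the axis, telltale down over 1.3 mm. Blocked cap: mouth down (0.15 rad) on the red tray's floor, within 45 mm of its centre along each side, telltale never pushed (under 0.8 mm). At rest (((z of cap_mouth in the frame of gauge_shoulder between -0.003 and 0.0013 m and value of joint telltale above 0.0013 m and horizontal distance between cap_mouth and gauge_shoulder below 0.003 m and angle between cap_center's own z axis and vertical below 0.12 rad) or (x of cap_mouth in the frame of reject_tray between -0.045 and 0.045 m and y of cap_mouth in the frame of reject_tray between -0.045 and 0.045 m and height (world z) of cap_mouth below 0.009 m and angle between cap_center's own z axis and vertical below 0.15 rad and value of joint telltale below 0.0008 m)) and linear speed of cap below 0.01 m/s); the robot touches nothing.
It fails at once if another thing on the bench is moved by more than 25 mm (distance of any of oil_bottle, objective, slide_box, dish, eyepiece, screwdriver from where it was at the start of the episode above 0.025 m).
It also fails if it takes over 72 s, if anything falls off the work surface, if the arm or the gripper's body presses on something with over 40 N, if the wrist force passes 120 N, or if a joint passes its speed limit or range.

## Working session

There is one attempt and no reset: what is moved stays moved. The work goes in short steps, Python scripts to look and compute and a shell command to move; the robot and the scene stay as the last step left them, time stands still between calls to the robot, and variables do not carry over. Pictures are saved under pics/ and viewed, about 8 in all and at most 12, crops included, and the job is handed in when it is done.

```bash
mkdir -p pics; python3 - <<'E'
from bench import robot, eyes
import cv2
for n in ("scene","top"):
    im=eyes.read_camera(n); cv2.imwrite(f"pics/{n}0.png",im)
    cv2.imwrite(f"pics/{n}0b.png",cv2.resize(im,(800,600),interpolation=cv2.INTER_CUBIC))
    print(n,eyes.camera_params(n))
print(robot.get_state())
E
```

```text
scene {'fov_y': 50.715226962407954, 'cx': 260.7633877295364, 'cy': 193.2544526783814, 'xyz': array([1.25610151, 0.68888323, 1.22267329]), 'rotation': array([-0.12474561,  0.33158695,  0.87973788, -0.31709603])}
top {'fov_y': 54.16392459365892, 'cx': 255.27006488012378, 'cy': 191.22625830875023, 'xyz': array([ 0.50923427, -0.00874232,  1.17458186]), 'rotation': array([ 0.02156093, -0.69712885,  0.71541411, -0.04158311])}
{'clock': 0.1, 'joint_pos': array([ 9.88005874e-01,  2.87092101e-01,  1.57800608e+00, -2.59613855e-05,
        1.27859042e+00, -1.49971753e-01]), 'qvel': array([ 0.00115357, -0.00179047, -0.00532595,  0.00072625,  0.00087272,
        0.00056434]), 'joint_efforts': array([-3.17795138e-04, -4.07301307e+01, -2.93699956e+01, -1.73241224e-04,
        3.43745909e-03, -6.56951826e-08]), 'ee_pos': array([0.28275411, 0.61228331, 0.23008875]), 'eef_rot': array([-0.59538815,  0.5960072 ,  0.38030399, -0.38165068]), 'ft_force': array([ 0.52028316,  0.04393493, -0.54852532]), 'ft_torque': array([0.02276119, 0.01686219, 0.00253453]), 'width': 0.0852988622960238}
```

View pics/scene0b.png

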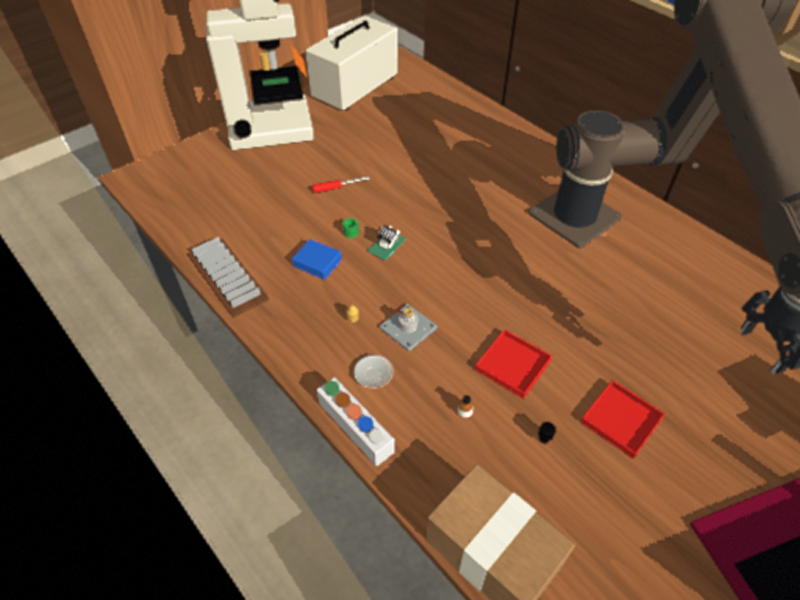

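View pics/top0b.png

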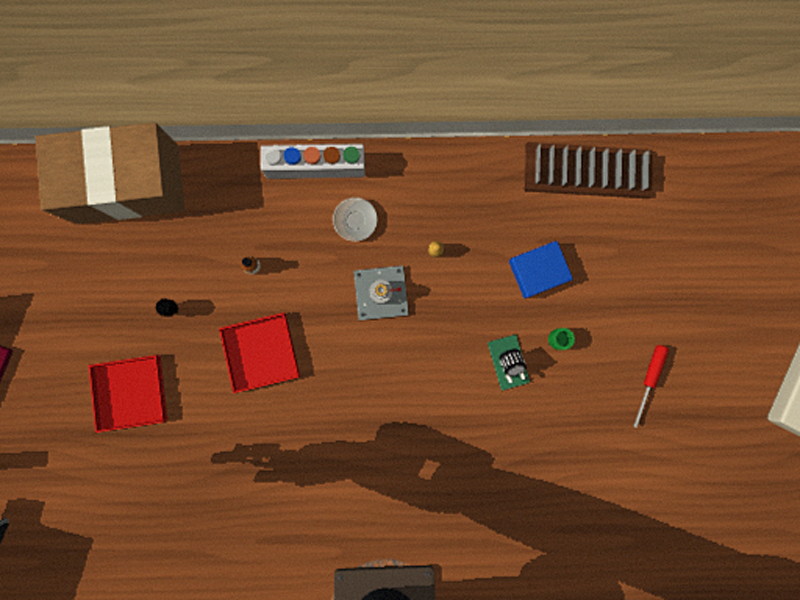

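The overview shows the cradle with the cap at top-view (510,362), the gauge at (381,292), and the trays at (260,352) and (127,393), in 800x600 pixels. Next I'll measure and view enlarged crops.

```bash
cat > h.py <<'E'
import numpy as np, cv2
from scipy.spatial.transform import Rotation as R
from bench import robot, eyes
P={n:eyes.camera_params(n) for n in("scene","top")}
def rot(q): return R.from_quat(np.r_[q[1:],q[0]])
def ray(n,uv):
    p=P[n]; f=192/np.tan(np.radians(p['fov_y']/2))
    d=np.array([(uv[0]-p['cx'])/f,(uv[1]-p['cy'])/f,1]); return p['xyz'],rot(p['rotation']).apply(d)
def plane(n,uv,z):
    o,d=ray(n,uv); return o+d*(z-o[2])/d[2]
def tri(a,b):
    (o1,d1),(o2,d2)=ray("scene",a),ray("top",b)
    s=np.linalg.lstsq(np.c_[d1,-d2],o2-o1,rcond=None)[0]
    p,q=o1+d1*s[0],o2+d2*s[1]; return (p+q)/2,np.linalg.norm(p-q)
def proj(n,X):
    p=P[n]; f=192/np.tan(np.radians(p['fov_y']/2)); c=rot(p['rotation']).inv().apply(np.asarray(X)-p['xyz'])
    return np.array([p['cx'],p['cy']])+f*c[:2]/c[2]
def blobs(m,amin=60):
    n,l,s,c=cv2.connectedComponentsWithStats(m.astype(np.uint8)); return [(l==i,s[i],c[i]) for i in range(1,n) if s[i][4]>amin]
E
python3 - <<'E'
from h import *
np.set_printoptions(precision=4,suppress=True)
I={n:cv2.imread(f"pics/{n}0.png") for n in("scene","top")}
for n,im in I.items():
    hsv=cv2.cvtColor(im,cv2.COLOR_BGR2HSV); h,s,v=[hsv[...,i].astype(int) for i in range(3)]
    for nm,m,z in (("green",(h>50)&(h<90)&(s>90)&(v>35),.006),("red",((h<4)|(h>175))&(s>200)&(v>100),.022)):
        for b,st,c in blobs(m):
            pts=np.argwhere(b)[:,::-1].astype(np.float32)
            box=cv2.boxPoints(cv2.minAreaRect(pts))
            W=np.array([plane(n,p,z) for p in box])[:,:2]
            print(n,nm,st[4],c,'ctr',W.mean(0),'corners',W.ravel())
crops=[("scene",(248,152)),("scene",(261,205)),("top",(326,231)),("top",(244,187))]
t=[]
for n,(u,v) in crops:
    t.append(cv2.resize(I[n][v-25:v+25,u-33:u+33],(396,300),interpolation=cv2.INTER_CUBIC))
cv2.imwrite("pics/crop.png",np.vstack([np.hstack(t[:2]),np.hstack(t[2:])]))
E
```

```text
scene green 81 [175.9012  51.5309] ctr [ 0.2536 -1.1321] corners [ 0.2815 -1.1735  0.2017 -1.1325  0.2264 -1.0909  0.305  -1.1316]
scene green 100 [223.95 145.44] ctr [ 0.518  -0.3724] corners [ 0.5116 -0.4124  0.4818 -0.3866  0.5247 -0.3327  0.5538 -0.3579]
scene green 101 [246.0693 159.2277] ctr [ 0.4821 -0.2549] corners [ 0.533  -0.2685  0.4262 -0.2964  0.4322 -0.2402  0.537  -0.2147]
scene red 84 [208.3333 118.9048] ctr [ 0.4709 -0.5403] corners [ 0.5    -0.5707  0.4255 -0.5386  0.4422 -0.51    0.5157 -0.5419]
scene red 1172 [328.2901 232.1425] ctr [0.5193 0.2367] corners [0.6009 0.1908 0.4647 0.1433 0.4395 0.2871 0.572  0.3256]
scene red 1389 [398.0562 267.419 ] ctr [0.4484 0.4888] corners [0.5255 0.4357 0.3842 0.4097 0.3738 0.5457 0.5099 0.564 ]
top green 84 [224.3929  98.6071] ctr [0.9128 0.0468] corners [0.9278 0.0609 0.9273 0.0322 0.8978 0.0328 0.8983 0.0614]
top green 189 [359.0159 216.5556] ctr [ 0.5261 -0.3659] corners [ 0.547  -0.3417  0.5457 -0.3922  0.5051 -0.39    0.5065 -0.3397]
top green 337 [323.3086 230.451 ] ctr [ 0.4824 -0.2575] corners [ 0.5219 -0.2172  0.5369 -0.2739  0.4427 -0.2976  0.4281 -0.2412]
top red 1731 [165.9613 225.6857] ctr [0.5146 0.2342] corners [0.5641 0.3129 0.5916 0.1845 0.4647 0.1559 0.4382 0.2833]
top red 216 [419.4583 233.713 ] ctr [ 0.4673 -0.546 ] corners [ 0.4334 -0.5174  0.5104 -0.5513  0.5012 -0.5747  0.4243 -0.5406]
top red 1727 [ 81.912  251.4198] ctr [0.4434 0.4883] corners [0.4998 0.5644 0.5152 0.4321 0.3866 0.4127 0.3718 0.5438]
```

View pics/crop.png

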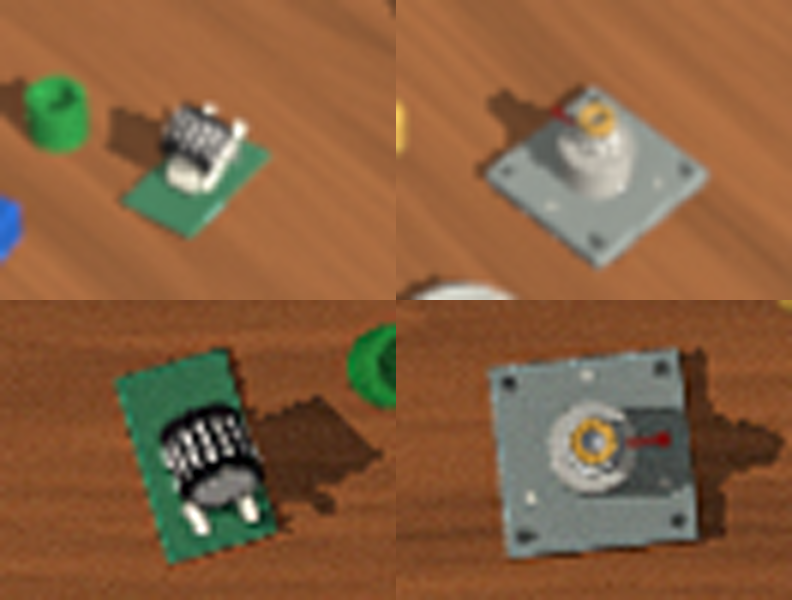

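The crops show the cap's grey top face, towards the robot, at about (330,237) in the top picture. They also show the gauge's square base with its dots and the telltale to the right (-y). Next I'll compute the poses.

```bash
python3 - <<'E'
from h import *
np.set_printoptions(precision=4,suppress=True)
s=robot.get_state(); M=rot(s['eef_rot']).as_matrix(); print("tool axes cols\n",M)
T=lambda x,y:((x-.0)/6-.42+211,(y-300)/6-.42+162)
co=[T(96,368),T(284,350),T(301,540),T(112,556)]
W=np.array([plane("top",c,.012)[:2] for c in co]); g=W.mean(0); print(W,"gauge",g)
for a,b in((0,1),(3,2),(0,3),(1,2)): d=W[b]-W[a]; print("edge yaw",np.degrees(np.arctan2(d[1],d[0]))%90,np.linalg.norm(d))
for x,y in((191,377),(134,497),(268,483)):
    d=plane("top",T(x,y),.012)[:2]-g; print("dot",np.degrees(np.arctan2(d[1],d[0])),np.linalg.norm(d))
Sg=lambda x,y:((x-396)/6-.42+228,y/6-.42+180)
ws=np.array([plane("scene",Sg(*c),.012)[:2] for c in((590,86),(709,176),(602,267),(486,174))]);print("scene gauge",ws.mean(0))
nt,ns=T(595-396,441),Sg(598,118); print("nose top tri",tri(ns,nt), plane("top",nt,.0665),plane("scene",ns,.0665))
tf=(224/6-.42+293,187/6-.42+206); t=plane("top",tf,.049); 
y=np.radians(14.2); ex=np.array([np.cos(y),np.sin(y)]); print("cap top",t,"centre",t[:2]+.0156*ex)
c=np.array([.4824,-.2562]); ey=np.array([-ex[1],ex[0]]); d=t[:2]+.0156*ex-c; print("cap in cradle",d@ex,d@ey)
# silhouettes of dark cap in both views
for n,(u,v),r in(("top",(329,233),14),("scene",(241+16-8,151),10)):
    im=cv2.imread(f"pics/{n}0.png"); 
sc=(197/6-.42+215,138/6-.42+127); tc=(211/6-.42+293,(450-300)/6-.42+206)
print("body tri",tri(sc,tc),plane("top",tc,.045),plane("scene",sc,.045))
E
```

```text
tool axes cols
 [[ 0.4194 -0.0011 -0.9078]
 [ 0.9078 -0.0018  0.4194]
 [-0.0021 -1.      0.0003]]
[[ 0.6725  0.0448]
 [ 0.6796 -0.0532]
 [ 0.5803 -0.0592]
 [ 0.5745  0.0385]] gauge [ 0.6267 -0.0073]
edge yaw 4.1895664705579065 0.09821919679626097
edge yaw 3.385099396552178 0.0979194060617719
edge yaw 3.652896371105953 0.09814649735609958
edge yaw 3.482172841551602 0.09952457922247852
dot 4.096430924855996 0.03996847048613993
dot 123.02483581950278 0.04032144414062209
dot -114.71791979022647 0.03928025378940715
scene gauge [ 0.6278 -0.0031]
nose top tri (array([ 0.6264, -0.0066,  0.0643]), np.float64(0.0032068911175580517)) [ 0.6272 -0.0078  0.0665] [ 0.6266 -0.0041  0.0665]
cap top [ 0.4673 -0.2618  0.049 ] centre [ 0.4825 -0.258 ]
cap in cradle -0.00038607268813939497 -0.0017714685279878566
body tri (array([ 0.4842, -0.2549,  0.0461]), np.float64(0.004969267979725247)) [ 0.4858 -0.257   0.045 ] [ 0.482  -0.2537  0.045 ]
```

```bash
cat > plan.py <<'E'
from h import *
np.set_printoptions(precision=4,suppress=True)
def pose(yaw,tilt,hd=None):
    """tool x at yaw(deg); approach tilted from down by tilt(deg) towards heading yaw-90"""
    y=np.radians(yaw); x=np.array([np.cos(y),np.sin(y),0]); h=np.array([np.sin(y),-np.cos(y),0]); t=np.radians(tilt)
    a=np.sin(t)*h+np.cos(t)*np.array([0,0,-1]); return np.c_[x,a,np.cross(x,a)]
def show(*targets):
    s=robot.get_state(); M=rot(s['eef_rot']).as_matrix(); p=s['ee_pos']
    print("t",s['clock'],"p",p,"q",s['joint_pos'],"F",s['ft_force'],"w",s['width'],"yaw",np.degrees(np.arctan2(M[1,0],M[0,0])),"a",M[:,1])
    for X,Mt in targets:
        print("delta",M.T@(np.array(X)-p)*1000,"rot",R.from_matrix(M.T@Mt).as_rotvec())
E
python3 - <<'E'
from plan import *
show(([.5,.2,.3],pose(104.2,0)),([.46,-.27,.25],pose(104.2,0)),([.408,-.275,.13],pose(104.2,60)))
E
```

```text
t 0.1 p [0.2828 0.6123 0.2301] q [ 0.988   0.2871  1.578  -0.      1.2786 -0.15  ] F [ 0.5203  0.0439 -0.5485] w 0.0852988622960238 yaw 65.20176237133228 a [-0.0011 -0.0018 -1.    ]
delta [-283.2932  -69.4301 -370.1153] rot [-0.001  -0.6806 -0.0019]
delta [-726.6269  -18.5559 -530.9477] rot [-0.001  -0.6806 -0.0019]
delta [-752.7267  101.5115 -485.8744] rot [-1.0059 -0.6154 -0.3576]
```

```bash
python3 -m handwheel '[{"delta_pos":[-283,-69,-370],"rotation":[0,-0.68,0],"grip":85},{"delta_pos":[-283,-69,-370],"rotation":[0,-0.68,0],"grip":85},{"delta_pos":[-283,-69,-370],"rotation":[0,-0.68,0],"grip":85},{"delta_pos":[-283,-69,-370],"rotation":[0,-0.68,0],"grip":85},{"delta_pos":[-283,-69,-370],"rotation":[0,-0.68,0],"grip":85},{"delta_pos":[-283,-69,-370],"rotation":[0,-0.68,0],"grip":85},{"delta_pos":[-283,-69,-370],"rotation":[0,-0.68,0],"grip":85},{"delta_pos":[-727,-19,-531],"rotation":[0,-0.68,0],"grip":85},{"delta_pos":[-727,-19,-531],"rotation":[0,-0.68,0],"grip":85},{"delta_pos":[-727,-19,-531],"rotation":[0,-0.68,0],"grip":85},{"delta_pos":[-727,-19,-531],"rotation":[0,-0.68,0],"grip":85},{"delta_pos":[-727,-19,-531],"rotation":[0,-0.68,0],"grip":85},{"delta_pos":[-727,-19,-531],"rotation":[0,-0.68,0],"grip":85},{"delta_pos":[-727,-19,-531],"rotation":[0,-0.68,0],"grip":85},{"delta_pos":[-727,-19,-531],"rotation":[0,-0.68,0],"grip":85},{"delta_pos":[-727,-19,-531],"rotation":[0,-0.68,0],"grip":85}]' 60
python3 - <<'E'
from plan import *
show(([.42,-.272,.15],pose(104.2,60)))
E
```

```text
clock: 2.1
ee_pos: [0.459, -0.273, 0.2491]
eef_rot: [0.437, -0.435, -0.557, 0.557]
ft_force: [-0.4, 0.1, 0.5]
width: 0.0848
t 2.1 p [ 0.459  -0.273   0.2491] q [-0.7264 -0.0392  1.9021 -0.0005  1.2807 -2.5391] F [-0.3527  0.0554  0.5288] w 0.08476989071627453 yaw 103.86789118171559 a [-0.0018  0.001  -1.    ]
delta [10.1536 99.141  37.5019] rot [-1.0487 -0.006  -0.0017]
```

```bash
python3 -m handwheel '[{"delta_pos":[10,99,37],"rotation":[-1.05,0,0],"grip":85},{"delta_pos":[10,99,37],"rotation":[-1.05,0,0],"grip":85},{"delta_pos":[10,99,37],"rotation":[-1.05,0,0],"grip":85},{"delta_pos":[10,99,37],"rotation":[-1.05,0,0],"grip":85},{"delta_pos":[10,99,37],"rotation":[-1.05,0,0],"grip":85},{"delta_pos":[10,99,37],"rotation":[-1.05,0,0],"grip":85},{"delta_pos":[10,99,37],"rotation":[-1.05,0,0],"grip":85},{"delta_pos":[10,99,37],"rotation":[-1.05,0,0],"grip":85}]' 60
python3 - <<'E'
from plan import *
show(([.408,-.275,.084],pose(104.2,60)),([.492,-.2535,.034],pose(104.2,60)))
for n in("scene","top"): cv2.imwrite(f"pics/{n}1.png",eyes.read_camera(n))
a=cv2.imread("pics/scene1.png")[90:210,170:330]; b=cv2.imread("pics/top1.png")[180:300,270:430]
cv2.imwrite("pics/c1.png",np.hstack([cv2.resize(k,(400,300),interpolation=cv2.INTER_CUBIC) for k in(a,b)]))
E
```

```text
clock: 3.1
ee_pos: [0.4685, -0.1469, 0.2609]
eef_rot: [-0.272, 0.633, 0.678, -0.256]
ft_force: [-0.1, -0.8, -0.5]
width: 0.0851
t 3.1 p [ 0.4685 -0.1469  0.2609] q [-0.8242 -0.5301  2.4017  0.8253  0.8975 -2.8378] F [-0.1032 -0.7869 -0.5195] w 0.08506634595754502 yaw 92.92848551420464 a [ 0.7194  0.0683 -0.6912]
delta [-132.7256   70.0202  169.8292] rot [-0.2353 -0.1547 -0.1304]
delta [-117.8342  166.4798  147.6469] rot [-0.2353 -0.1547 -0.1304]
```

View pics/c1.png

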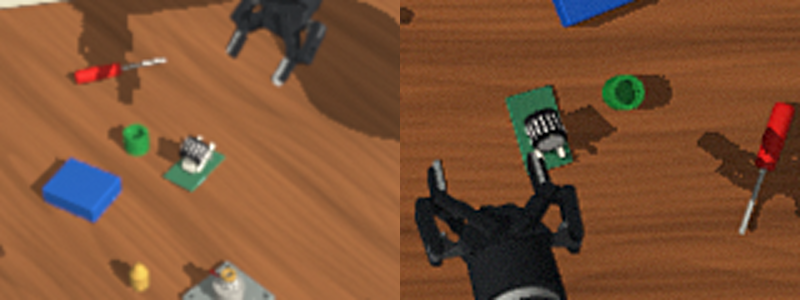

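The arm ran into the wrist limit (joint 6) in this branch. The crops show the gripper up and clear of the cradle, with the cap undisturbed. I'll use the half-turned grasp instead.

```bash
python3 - <<'E'
from plan import *
show(([.52,-.23,.27],pose(14,0)))
A=pose(14,0);B=pose(-75.8,0);C=pose(-75.8,-60)
print("B from A",R.from_matrix(A.T@B).as_rotvec(),"C from A",R.from_matrix(A.T@C).as_rotvec(), "C from B",R.from_matrix(B.T@C).as_rotvec(), "shift (0,0,-.07) etc in B", B.T@np.array([0,-.02,-.07]))
E
```

```text
t 3.2 p [ 0.4685 -0.1467  0.2617] q [-0.8235 -0.5319  2.4014  0.824   0.8974 -2.838 ] F [-0.064  -0.3396 -0.893 ] w 0.08489661526081432 yaw 92.99065399113412 a [ 0.7197  0.0673 -0.691 ]
delta [-85.3974  25.7138 -41.2717] rot [0.6431 1.2808 0.5867]
B from A [0.     1.5673 0.    ] C from A [ 0.8166  1.4094 -0.8137] C from B [1.0472 0.     0.    ] shift (0,0,-.07) etc in B [ 0.0194  0.07   -0.0049]
```

```bash
python3 -m handwheel '[{"delta_pos":[-85,26,-41],"rotation":[0.643,1.281,0.587],"grip":85},{"delta_pos":[-85,26,-41],"rotation":[0.643,1.281,0.587],"grip":85},{"delta_pos":[-85,26,-41],"rotation":[0.643,1.281,0.587],"grip":85},{"delta_pos":[-85,26,-41],"rotation":[0.643,1.281,0.587],"grip":85},{"delta_pos":[-85,26,-41],"rotation":[0.643,1.281,0.587],"grip":85},{"delta_pos":[-85,26,-41],"rotation":[0.643,1.281,0.587],"grip":85},{"delta_pos":[-85,26,-41],"rotation":[0.643,1.281,0.587],"grip":85},{"delta_pos":[-85,26,-41],"rotation":[0.643,1.281,0.587],"grip":85},{"delta_pos":[-85,26,-41],"rotation":[0.643,1.281,0.587],"grip":85},{"delta_pos":[-85,26,-41],"rotation":[0.643,1.281,0.587],"grip":85},{"delta_pos":[-85,26,-41],"rotation":[0.643,1.281,0.587],"grip":85}]' 60
python3 - <<'E'
from plan import *
show(([.50,-.25,.22],pose(-75.8,0)),([.48,-.2565,.16],pose(-75.8,-60)))
E
```

```text
clock: 4.58
ee_pos: [0.5197, -0.2317, 0.2678]
eef_rot: [0.702, -0.701, -0.085, 0.086]
ft_force: [0.1, -0.4, -0.1]
width: 0.0846
t 4.575 p [ 0.5197 -0.2317  0.2678] q [-0.5973  0.0283  1.8006 -0.0008  1.3156 -0.8396] F [ 0.1271 -0.3926 -0.0752] w 0.08462308096528104 yaw 13.891787592211333 a [-0.0028  0.001  -1.    ]
delta [-23.4338  47.8232 -13.0867] rot [ 0.0007  1.5654 -0.0033]
delta [-44.2595 107.8728 -14.6941] rot [ 0.8178  1.4061 -0.8157]
```

```bash
python3 -m handwheel '[{"delta_pos":[-23,48,-13],"rotation":[0,1.565,0],"grip":85},{"delta_pos":[-23,48,-13],"rotation":[0,1.565,0],"grip":85},{"delta_pos":[-23,48,-13],"rotation":[0,1.565,0],"grip":85},{"delta_pos":[-23,48,-13],"rotation":[0,1.565,0],"grip":85},{"delta_pos":[-23,48,-13],"rotation":[0,1.565,0],"grip":85},{"delta_pos":[-23,48,-13],"rotation":[0,1.565,0],"grip":85},{"delta_pos":[-44,68,-15],"rotation":[0.818,1.406,-0.816],"grip":85},{"delta_pos":[-44,68,-15],"rotation":[0.818,1.406,-0.816],"grip":85},{"delta_pos":[-44,68,-15],"rotation":[0.818,1.406,-0.816],"grip":85},{"delta_pos":[-44,108,-15],"rotation":[0.818,1.406,-0.816],"grip":85},{"delta_pos":[-44,108,-15],"rotation":[0.818,1.406,-0.816],"grip":85},{"delta_pos":[-44,108,-15],"rotation":[0.818,1.406,-0.816],"grip":85},{"delta_pos":[-44,108,-15],"rotation":[0.818,1.406,-0.816],"grip":85},{"delta_pos":[-44,108,-15],"rotation":[0.818,1.406,-0.816],"grip":85},{"delta_pos":[-44,108,-15],"rotation":[0.818,1.406,-0.816],"grip":85},{"delta_pos":[-44,108,-15],"rotation":[0.818,1.406,-0.816],"grip":85}]' 60
python3 - <<'E'
from plan import *
show(([.475,-.2575,.09],pose(-75.8,-60)),([.492,-.2535,.034],pose(-75.8,-60)))
E
```

```text
clock: 6.58
ee_pos: [0.4812, -0.2573, 0.1617]
eef_rot: [0.762, -0.205, 0.158, -0.594]
ft_force: [0.1, 0.4, -0.2]
width: 0.0848
t 6.575 p [ 0.4812 -0.2573  0.1617] q [-1.0983 -0.0306  2.3307  1.2907  1.0726 -0.6002] F [ 0.1115  0.3785 -0.1851] w 0.08483494739392218 yaw -75.80192060883417 a [ 0.8402  0.211  -0.4995]
delta [ -1.5143  30.5974 -65.1601] rot [-0.0006  0.0026  0.0015]
delta [  -1.3902   73.696  -104.9533] rot [-0.0006  0.0026  0.0015]
```

```bash
python3 -m handwheel '[{"delta_pos":[-1.5,30,-65],"rotation":[0,0,0],"grip":85},{"delta_pos":[-1.5,30,-65],"rotation":[0,0,0],"grip":85},{"delta_pos":[-1.5,52,-85],"rotation":[0,0,0],"grip":85},{"delta_pos":[-1.5,74,-105],"rotation":[0,0,0],"grip":85},{"delta_pos":[-1.5,74,-105],"rotation":[0,0,0],"grip":85},{"delta_pos":[-1.5,74,-105],"rotation":[0,0,0],"grip":85}]' 60
python3 - <<'E'
from plan import *
show(([.492,-.2535,.034],pose(-75.8,-60)))
for n in("scene","top"): cv2.imwrite(f"pics/{n}2.png",eyes.read_camera(n))
a=cv2.imread("pics/scene2.png")[115:190,200:300]; b=cv2.imread("pics/top2.png")[195:270,280:380]
cv2.imwrite("pics/c2.png",np.hstack([cv2.resize(k,(400,300),interpolation=cv2.INTER_CUBIC) for k in(a,b)]))
E
```

```text
clock: 7.32
ee_pos: [0.4921, -0.2535, 0.0345]
eef_rot: [0.762, -0.204, 0.158, -0.594]
ft_force: [0.6, 0.5, 0.4]
width: 0.0852
t 7.325 p [ 0.4921 -0.2535  0.0345] q [-1.0702  0.3035  2.3082  1.4961  1.     -0.9532] F [0.615  0.4884 0.3766] w 0.08520463085152366 yaw -75.86619810929272 a [ 0.8412  0.2107 -0.498 ]
delta [-0.0162  0.1512 -0.4944] rot [-0.0023  0.0014  0.0021]
```

View pics/c2.png

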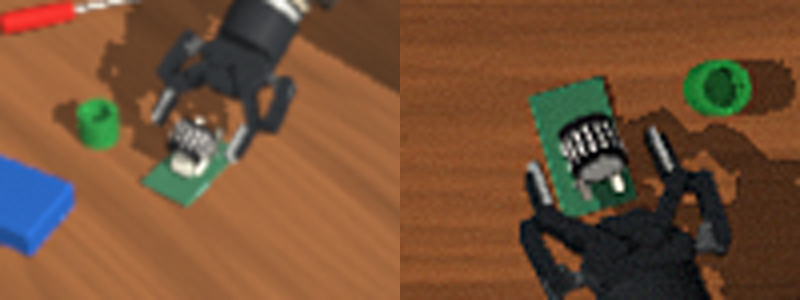

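Both views show the fingers straddling the cap symmetrically. I'm closing.

```bash
python3 -m handwheel '[{"delta_pos":[0,0,0],"rotation":[0,0,0],"grip":30},{"delta_pos":[0,0,0],"rotation":[0,0,0],"grip":30},{"delta_pos":[0,0,0],"rotation":[0,0,0],"grip":30},{"delta_pos":[0,0,0],"rotation":[0,0,0],"grip":30},{"delta_pos":[0,0,0],"rotation":[0,0,0],"grip":30},{"delta_pos":[0,0,0],"rotation":[0,0,0],"grip":30},{"delta_pos":[0,0,0],"rotation":[0,0,0],"grip":30}]' 60
python3 - <<'E'
from plan import *
show(([.492,-.2535,.16],pose(-75.8,-60)),([.55,-.235,.22],pose(-75.8,0)))
E
```

```text
clock: 8.3
ee_pos: [0.4922, -0.255, 0.0339]
eef_rot: [0.761, -0.204, 0.158, -0.596]
ft_force: [-0.2, -5.8, 2.8]
width: 0.0409
t 8.3 p [ 0.4922 -0.255   0.0339] q [-1.0712  0.3059  2.3069  1.4993  0.9983 -0.9554] F [-0.1779 -5.7547  2.8017] w 0.04087211000999741 yaw -76.06726563792085 a [ 0.842   0.2072 -0.4981]
delta [ -1.1244 -62.7078 109.4455] rot [-0.0022  0.0004  0.0056]
delta [ -4.9231 -39.9202 191.7409] rot [-1.0494 -0.0026  0.0053]
```

```bash
python3 -m handwheel '[{"delta_pos":[0,-15,26],"rotation":[0,0,0],"grip":30},{"delta_pos":[0,-31,54],"rotation":[0,0,0],"grip":30},{"delta_pos":[0,-62,109],"rotation":[0,0,0],"grip":30},{"delta_pos":[0,-62,109],"rotation":[0,0,0],"grip":30},{"delta_pos":[-4,-40,191],"rotation":[-1.049,0,0.005],"grip":30},{"delta_pos":[-4,-40,191],"rotation":[-1.049,0,0.005],"grip":30},{"delta_pos":[-4,-40,191],"rotation":[-1.049,0,0.005],"grip":30},{"delta_pos":[-4,-40,191],"rotation":[-1.049,0,0.005],"grip":30},{"delta_pos":[-4,-40,191],"rotation":[-1.049,0,0.005],"grip":30},{"delta_pos":[-4,-40,191],"rotation":[-1.049,0,0.005],"grip":30},{"delta_pos":[-4,-40,191],"rotation":[-1.049,0,0.005],"grip":30},{"delta_pos":[-4,-40,191],"rotation":[-1.049,0,0.005],"grip":30}]' 60
python3 - <<'E'
from plan import *
show(([.627,-.0065,.22],pose(-75.8,0)),([.627,-.0065,.22],pose(-75.8+45,0)),([.627,-.0065,.13],pose(-75.8+45,0)))
E
```

```text
clock: 9.8
ee_pos: [0.5482, -0.2332, 0.2155]
eef_rot: [0.559, -0.558, 0.437, -0.431]
ft_force: [-0.9, 0.5, -1.6]
width: 0.0405
t 9.8 p [ 0.5482 -0.2332  0.2155] q [-0.5735  0.1309  1.7882  0.0029  1.2303  0.7465] F [-0.8577  0.4575 -1.6479] w 0.04050338937189477 yaw -75.68474700260413 a [-0.005   0.0065 -1.    ]
delta [-200.1548   -3.4608  132.3992] rot [ 0.0033  0.002  -0.0075]
delta [-200.1548   -3.4608  132.3992] rot [ 0.0002 -0.7834 -0.0084]
delta [-199.4783   86.5361  132.6942] rot [ 0.0002 -0.7834 -0.0084]
```

```bash
python3 -m handwheel '[{"delta_pos":[-200,30,132],"rotation":[0.003,-2.0,-0.008],"grip":30},{"delta_pos":[-200,30,132],"rotation":[0.003,-2.0,-0.008],"grip":30},{"delta_pos":[-200,30,132],"rotation":[0.003,-2.0,-0.008],"grip":30},{"delta_pos":[-200,30,132],"rotation":[0.003,-2.0,-0.008],"grip":30},{"delta_pos":[-200,30,132],"rotation":[0.003,-2.0,-0.008],"grip":30},{"delta_pos":[-200,30,132],"rotation":[0.003,-2.0,-0.008],"grip":30},{"delta_pos":[-200,75,132],"rotation":[0.003,-2.0,-0.008],"grip":30},{"delta_pos":[-200,75,132],"rotation":[0.003,-2.0,-0.008],"grip":30},{"delta_pos":[-200,75,132],"rotation":[0.003,-2.0,-0.008],"grip":30},{"delta_pos":[-200,75,132],"rotation":[0.003,-2.0,-0.008],"grip":30},{"delta_pos":[-200,75,132],"rotation":[0.003,-2.0,-0.008],"grip":30},{"delta_pos":[-200,75,132],"rotation":[0.003,-2.0,-0.008],"grip":30}]' 60
python3 -m handwheel '[{"delta_pos":[0,0,0],"rotation":[0,-2.0,0],"grip":30},{"delta_pos":[0,0,0],"rotation":[0,-2.0,0],"grip":30},{"delta_pos":[0,0,0],"rotation":[0,-2.0,0],"grip":30},{"delta_pos":[0,0,0],"rotation":[0,-2.0,0],"grip":30},{"delta_pos":[0,0,0],"rotation":[0,-2.0,0],"grip":30},{"delta_pos":[0,0,0],"rotation":[0,-2.0,0],"grip":30},{"delta_pos":[0,0,0],"rotation":[0,-2.0,0],"grip":30},{"delta_pos":[0,0,0],"rotation":[0,-2.0,0],"grip":30},{"delta_pos":[0,0,0],"rotation":[0,-2.0,0],"grip":30},{"delta_pos":[0,0,0],"rotation":[0,-2.0,0],"grip":30},{"delta_pos":[0,0,0],"rotation":[0,-2.0,0],"grip":30},{"delta_pos":[0,0,0],"rotation":[0,-2.0,0],"grip":30}]' 60
python3 - <<'E'
from plan import *
show(([.627,-.0065,.11],pose(153,0)))
for n in("scene","top"): cv2.imwrite(f"pics/{n}3.png",eyes.read_camera(n))
c=proj("scene",[.627,-.006,.1]).astype(int); a=cv2.imread("pics/scene3.png")[c[1]-38:c[1]+37,c[0]-50:c[0]+50]
c=proj("top",[.627,-.006,.1]).astype(int); b=cv2.imread("pics/top3.png")[c[1]-38:c[1]+37,c[0]-50:c[0]+50]
cv2.imwrite("pics/c3.png",np.hstack([cv2.resize(k,(400,300),interpolation=cv2.INTER_CUBIC) for k in(a,b)]))
E
```

```text
clock: 11.3
ee_pos: [0.6266, -0.0083, 0.1429]
eef_rot: [0.668, -0.666, -0.236, 0.232]
ft_force: [0.3, 0.1, -0.5]
width: 0.0406
clock: 12.8
ee_pos: [0.6278, -0.0042, 0.1434]
eef_rot: [0.164, -0.167, -0.687, 0.688]
ft_force: [0.7, 0.4, -1.1]
width: 0.0407
t 12.8 p [ 0.6278 -0.0042  0.1434] q [-0.168   0.2655  1.7703 -0.0006  1.1019 -2.837 ] F [ 0.6729  0.4124 -1.1408] w 0.04074993562376036 yaw 152.94283436619034 a [ 0.0038 -0.0012 -1.    ]
delta [-0.1619 33.3715  2.3991] rot [ 0.0006 -0.001  -0.0039]
```

View pics/c3.png

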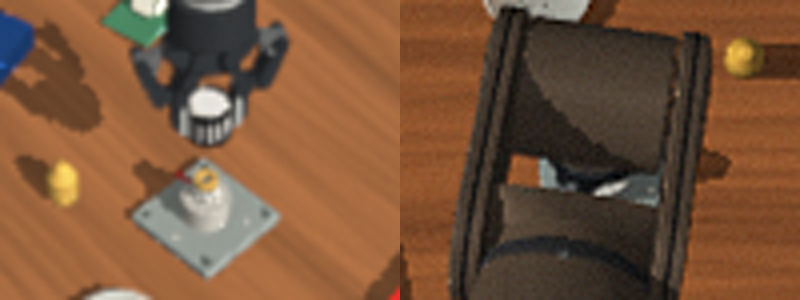

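The scene crop shows the cap upright between the fingers, its bright top at (210,102), above the gauge's nose at (207,178). I'm lowering it.

```bash
python3 -m handwheel '[{"delta_pos":[-0.6,30,3],"rotation":[0,0.05,-0.004],"grip":30},{"delta_pos":[-0.6,58,3],"rotation":[0,0.05,-0.004],"grip":30},{"delta_pos":[-0.6,58,3],"rotation":[0,0.05,-0.004],"grip":30},{"delta_pos":[-0.6,62,3],"rotation":[0,0.05,-0.004],"grip":30},{"delta_pos":[-0.6,66,3],"rotation":[0,0.05,-0.004],"grip":30},{"delta_pos":[-0.6,70,3],"rotation":[0,0.05,-0.004],"grip":30},{"delta_pos":[-0.6,70,3],"rotation":[0,0.05,-0.004],"grip":30}]' 60
python3 - <<'E'
from plan import *
show(([.627,-.0072,.070],pose(150,0)))
s=robot.get_state();print(s['ft_torque'])
cv2.imwrite("pics/scene4.png",eyes.read_camera("scene"))
E
```

```text
clock: 13.78
ee_pos: [0.6279, -0.007, 0.0737]
eef_rot: [-0.182, 0.182, 0.684, -0.683]
ft_force: [-0.6, -0.1, -1.3]
width: 0.0407
t 13.775 p [ 0.6279 -0.007   0.0737] q [-0.1727  0.3535  1.8014  0.0005  0.9861 -2.7946] F [-0.6273 -0.1093 -1.2894] w 0.04068776928145666 yaw 150.21317957565893 a [ 0.0007  0.0003 -1.    ]
delta [0.6753 3.7271 0.6365] rot [ 0.0006  0.0037 -0.0005]
[ 0.0344  0.016  -0.0102]
```

```bash
python3 -m handwheel '[{"delta_pos":[0.5,2,0.5],"rotation":[0,0,0],"grip":30},{"delta_pos":[0.5,4,0.5],"rotation":[0,0,0],"grip":30},{"delta_pos":[0.5,6,0.5],"rotation":[0,0,0],"grip":30},{"delta_pos":[0.5,6,0.5],"rotation":[0,0,0],"grip":30}]' 60
python3 -m handwheel '[{"delta_pos":[0,1,0],"rotation":[0,0,0],"grip":30},{"delta_pos":[0,2,0],"rotation":[0,0,0],"grip":30},{"delta_pos":[0,3,0],"rotation":[0,0,0],"grip":30},{"delta_pos":[0,3,0],"rotation":[0,0,0],"grip":30}]' 60
python3 - <<'E'
from plan import *
show()
s=robot.get_state();print(s['ft_torque'])
im=eyes.read_camera("scene");cv2.imwrite("pics/scene5.png",im)
c=proj("scene",[.627,-.006,.06]).astype(int)
cv2.imwrite("pics/c5.png",cv2.resize(im[c[1]-30:c[1]+30,c[0]-30:c[0]+30],(600,600),interpolation=cv2.INTER_CUBIC))
E
```

```text
clock: 14.32
ee_pos: [0.6271, -0.0072, 0.0674]
eef_rot: [-0.182, 0.182, 0.683, -0.683]
ft_force: [-0.3, 0.2, -1.5]
width: 0.0411
clock: 14.82
ee_pos: [0.6272, -0.0072, 0.0646]
eef_rot: [-0.182, 0.182, 0.684, -0.683]
ft_force: [-0.4, -0.2, -0.6]
width: 0.0408
t 14.825 p [ 0.6272 -0.0072  0.0646] q [-0.1732  0.3648  1.8059  0.0005  0.9703 -2.7951] F [-0.4212 -0.207  -0.5852] w 0.0407989863061146 yaw 150.21247622297503 a [ 0.0007  0.0003 -1.    ]
[-0.0388  0.0398 -0.0343]
```

View pics/c5.png

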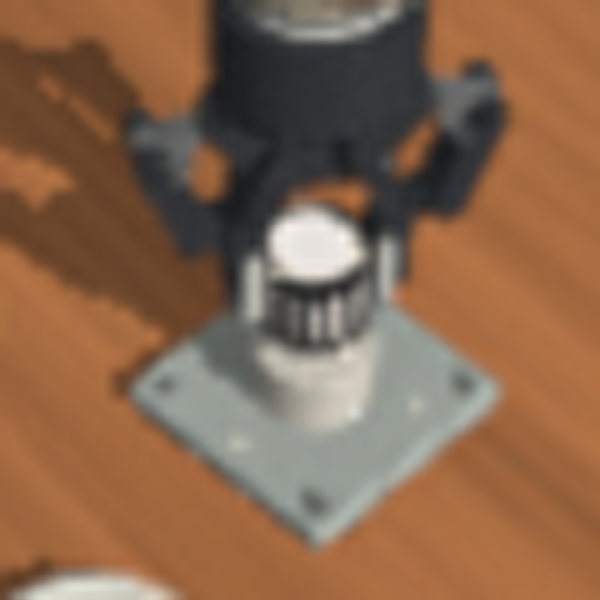

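The crop shows the cap upright and concentric over the column at (315,330), with no contact force yet. I'm continuing down.

```bash
python3 -m handwheel '[{"delta_pos":[0,1,0],"rotation":[0,0,0],"grip":30},{"delta_pos":[0,2,0],"rotation":[0,0,0],"grip":30},{"delta_pos":[0,3,0],"rotation":[0,0,0],"grip":30},{"delta_pos":[0,3,0],"rotation":[0,0,0],"grip":30}]' 60
python3 -m handwheel '[{"delta_pos":[0,1,0],"rotation":[0,0,0],"grip":30},{"delta_pos":[0,2,0],"rotation":[0,0,0],"grip":30},{"delta_pos":[0,2,0],"rotation":[0,0,0],"grip":30}]' 60
python3 -c "
from plan import *
show();print(robot.get_state()['ft_torque'])"
```

```text
clock: 15.38
ee_pos: [0.6277, -0.0072, 0.0628]
eef_rot: [-0.181, 0.182, 0.684, -0.683]
ft_force: [-1.7, 0.3, 4.5]
width: 0.0405
clock: 15.75
ee_pos: [0.628, -0.0074, 0.0623]
eef_rot: [-0.181, 0.182, 0.683, -0.683]
ft_force: [-4.1, 0.4, 10.8]
width: 0.0405
t 15.75 p [ 0.628  -0.0074  0.0623] q [-0.1731  0.3691  1.8052 -0.0001  0.9657 -2.7952] F [-4.084   0.3915 10.7645] w 0.04045709678561653 yaw 150.23695598414267 a [ 0.0015 -0.0004 -1.    ]
[0.0011 0.8585 0.0724]
```

```bash
python3 -m handwheel '[{"delta_pos":[0,0,0],"rotation":[0,0.15,0],"grip":30},{"delta_pos":[0,0,0],"rotation":[0,0.3,0],"grip":30},{"delta_pos":[0,0,0],"rotation":[0,0.45,0],"grip":30},{"delta_pos":[0,0,0],"rotation":[0,0.6,0],"grip":30}]' 60
python3 -m handwheel '[{"delta_pos":[0,0,0],"rotation":[0,0.15,0],"grip":30},{"delta_pos":[0,0,0],"rotation":[0,0.3,0],"grip":30},{"delta_pos":[0,0,0],"rotation":[0,0.45,0],"grip":30},{"delta_pos":[0,0,0],"rotation":[0,0.6,0],"grip":30}]' 60
python3 -c "
from plan import *
show();print(robot.get_state()['ft_torque'])"
```

```text
clock: 16.25
ee_pos: [0.6271, -0.0085, 0.0607]
eef_rot: [0.376, -0.377, -0.598, 0.599]
ft_force: [-3.4, -2.5, 5.0]
width: 0.0411
clock: 16.75
ee_pos: [0.6272, -0.0075, 0.0594]
eef_rot: [-0.537, 0.537, 0.46, -0.46]
ft_force: [-0.6, 0.1, -0.9]
width: 0.0404
t 16.75 p [ 0.6272 -0.0075  0.0594] q [-0.1736  0.3719  1.8078 -0.      0.9611 -1.5902] F [-0.5911  0.1466 -0.9053] w 0.040416613221701946 yaw 81.16636650779088 a [ 0.0008 -0.0002 -1.    ]
[ 0.0176  0.0603 -0.0107]
```

```bash
python3 -m handwheel '[{"delta_pos":[0,1,0],"rotation":[0,0,0],"grip":30},{"delta_pos":[0,2,0],"rotation":[0,0,0],"grip":30},{"delta_pos":[0,3,0],"rotation":[0,0,0],"grip":30},{"delta_pos":[0,3,0],"rotation":[0,0,0],"grip":30}]' 60
python3 -c "
from plan import *
show();print(robot.get_state()['ft_torque'])"
```

```text
clock: 17.25
ee_pos: [0.6276, -0.007, 0.0583]
eef_rot: [-0.535, 0.535, 0.462, -0.462]
ft_force: [-3.9, 1.7, 8.3]
width: 0.0408
t 17.25 p [ 0.6276 -0.007   0.0583] q [-0.1729  0.3743  1.8069  0.0006  0.96   -1.5972] F [-3.8919  1.6918  8.3145] w 0.04084436250331284 yaw 81.58607131428234 a [ 0.0006  0.0004 -1.    ]
[0.2135 0.8142 0.0047]
```

```bash
python3 -m handwheel '[{"delta_pos":[0,0,0],"rotation":[0,0.15,0],"grip":30},{"delta_pos":[0,0,0],"rotation":[0,0.3,0],"grip":30},{"delta_pos":[0,0.5,0],"rotation":[0,0.45,0],"grip":30},{"delta_pos":[0,1,0],"rotation":[0,0.6,0],"grip":30}]' 60
python3 -c "
from plan import *
show();print(robot.get_state()['ft_torque'])"
python3 -m handwheel '[{"delta_pos":[0,0.5,0],"rotation":[0,0.15,0],"grip":30},{"delta_pos":[0,1,0],"rotation":[0,0.3,0],"grip":30},{"delta_pos":[0,1.5,0],"rotation":[0,0.45,0],"grip":30},{"delta_pos":[0,2,0],"rotation":[0,0.6,0],"grip":30}]' 60
python3 -c "
from plan import *
show();print(robot.get_state()['ft_torque'])"
```

```text
clock: 17.75
ee_pos: [0.6269, -0.0079, 0.0564]
eef_rot: [-0.648, 0.649, 0.281, -0.282]
ft_force: [-4.6, -1.8, 5.8]
width: 0.0412
t 17.75 p [ 0.6269 -0.0079  0.0564] q [-0.1737  0.3764  1.8081 -0.0016  0.9574 -0.9925] F [-4.596  -1.7743  5.7561] w 0.04117786835884075 yaw 46.964194235383005 a [-0.0007 -0.0012 -1.    ]
[-0.2802  0.803   0.0957]
clock: 18.25
ee_pos: [0.6273, -0.0075, 0.0541]
eef_rot: [-0.703, 0.703, 0.078, -0.077]
ft_force: [-2.4, -0.7, 3.6]
width: 0.0407
t 18.25 p [ 0.6273 -0.0075  0.0541] q [-0.1734  0.3798  1.8087 -0.0006  0.9524 -0.3924] F [-2.3737 -0.671   3.6251] w 0.040709826199971016 yaw 12.57007920890235 a [ 0.0006 -0.0006 -1.    ]
[-0.1188  0.3025 -0.0066]
```

```bash
for i in 1 2; do python3 -m handwheel '[{"delta_pos":[0,0.57,0],"rotation":[0,0.15,0],"grip":30},{"delta_pos":[0,1.14,0],"rotation":[0,0.3,0],"grip":30},{"delta_pos":[0,1.14,0],"rotation":[0,0.3,0],"grip":30}]' 60 >/dev/null
python3 -c "
from plan import *
s=robot.get_state();show();print(s['ft_torque'])"; done
```

```text
t 18.625 p [ 0.627  -0.0071  0.0527] q [-0.1732  0.3815  1.8093  0.0007  0.951  -0.098 ] F [-2.9164  0.5246  3.1263] w 0.04087123819812524 yaw -4.326836781543954 a [-0.0002  0.0006 -1.    ]
[ 0.0993  0.4728 -0.1097]
t 19.0 p [ 0.6271 -0.0071  0.0515] q [-0.1731  0.3833  1.8096  0.0008  0.9486  0.2003] F [-2.9918 -0.6263  3.3896] w 0.040491088204466945 yaw -21.422406331469045 a [ 0.0001  0.0006 -1.    ]
[0.085  0.435  0.0067]
```

```bash
for i in 1 2 3; do python3 -m handwheel '[{"delta_pos":[0,0.57,0],"rotation":[0,0.15,0],"grip":30},{"delta_pos":[0,1.14,0],"rotation":[0,0.3,0],"grip":30},{"delta_pos":[0,1.14,0],"rotation":[0,0.3,0],"grip":30}]' 60 >/dev/null
python3 -c "
from plan import *
s=robot.get_state();show();print(s['ft_torque'])"; done
```

```text
t 19.375 p [ 0.6273 -0.0069  0.0504] q [-0.1729  0.3849  1.8097  0.0014  0.9463  0.4996] F [-2.7283  2.7485  3.7821] w 0.040797321553852114 yaw -38.58240583554408 a [ 0.0009  0.001  -1.    ]
[ 0.277   0.4431 -0.0229]
t 19.75 p [ 0.6277 -0.0068  0.0493] q [-0.1729  0.3867  1.8098  0.002   0.9432  0.7992] F [0.1549 2.0352 2.9503] w 0.04094696703622424 yaw -55.76609443800263 a [ 0.002   0.0013 -1.    ]
[0.3208 0.1667 0.0065]
t 20.125 p [ 0.6278 -0.0068  0.0481] q [-0.1728  0.3885  1.81    0.0017  0.941   1.099 ] F [0.2493 1.9074 1.9129] w 0.040899107796966976 yaw -72.92963635838753 a [ 0.0024  0.001  -1.    ]
[ 0.2975  0.1206 -0.0171]
```

```bash
for i in 1 2 3; do python3 -m handwheel '[{"delta_pos":[0,0.57,0],"rotation":[0,0.15,0],"grip":30},{"delta_pos":[0,1.14,0],"rotation":[0,0.3,0],"grip":30},{"delta_pos":[0,1.14,0],"rotation":[0,0.3,0],"grip":30}]' 60 >/dev/null
python3 -c "
from plan import *
s=robot.get_state();show();print(s['ft_torque'])"; done
```

```text
t 20.5 p [ 0.6279 -0.007   0.047 ] q [-0.1729  0.3902  1.8101  0.0011  0.939   1.3989] F [-0.2155  0.1882  2.5631] w 0.04029078474663942 yaw -90.09615339757235 a [ 0.0024  0.0004 -1.    ]
[ 0.1461 -0.0046  0.0128]
t 20.875 p [ 0.628  -0.0069  0.0467] q [-0.1727  0.3908  1.8099  0.0012  0.9386  1.6996] F [-1.7926  0.3622  5.1705] w 0.04037585113104229 yaw -107.31685469222064 a [ 0.0025  0.0006 -1.    ]
[ 0.2184  0.1873 -0.0881]
t 21.25 p [ 0.6279 -0.0072  0.0466] q [-0.173   0.3912  1.8097  0.0005  0.9389  2.0003] F [-5.6164  1.2849 10.335 ] w 0.04042173530731599 yaw -124.53737177089317 a [ 0.0018  0.0001 -1.    ]
[ 0.0797  0.5199 -0.2634]
```

```bash
for i in 1 2; do python3 -m handwheel '[{"delta_pos":[0,0,0],"rotation":[0,0,0],"grip":30},{"delta_pos":[0,0,0],"rotation":[0,0.1,0],"grip":30},{"delta_pos":[0,0,0],"rotation":[0,0.2,0],"grip":30},{"delta_pos":[0,0,0],"rotation":[0,0.3,0],"grip":30},{"delta_pos":[0,0,0],"rotation":[0,0.3,0],"grip":30}]' 110 >/dev/null
python3 -c "
from plan import *
s=robot.get_state();show();print(s['ft_torque'])"; done
python3 - <<'E'
from plan import *
im=eyes.read_camera("scene");cv2.imwrite("pics/scene6.png",im)
c=proj("scene",[.627,-.006,.06]).astype(int)
A=cv2.imread("pics/scene5.png")
f=lambda k:cv2.resize(k[c[1]-20:c[1]+20,c[0]-20:c[0]+20],(400,400),interpolation=cv2.INTER_CUBIC)
cv2.imwrite("pics/c6.png",np.hstack([f(A),f(im)]))
E
```

```text
t 21.875 p [ 0.627  -0.0072  0.0467] q [-0.173   0.3905  1.8104 -0.0005  0.9416  2.2999] F [-9.0903  0.1912 12.9746] w 0.039746818684390506 yaw -141.6722012623801 a [-0.0009 -0.0002 -1.    ]
[-0.1121  0.9362 -0.3625]
t 22.5 p [ 0.6269 -0.0071  0.0468] q [-0.1728  0.3904  1.8103 -0.0006  0.9422  2.5997] F [-8.2793  1.0369 13.8743] w 0.03997554366928338 yaw -158.82964812838398 a [-0.0014 -0.0003 -1.    ]
[-0.1324  1.108  -0.2833]
```

View pics/c6.png

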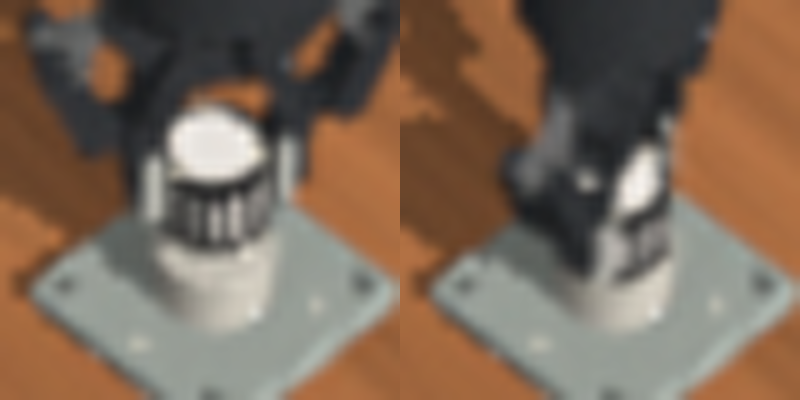

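The crop shows the cap low on the column, but 5 mm can't be judged with the fingers in the way. I'll let go, move aside and check from both views.

```bash
python3 -m handwheel '[{"delta_pos":[0,-2,0],"rotation":[0,0,0],"grip":70},{"delta_pos":[0,-2,0],"rotation":[0,0,0],"grip":70},{"delta_pos":[0,-2,0],"rotation":[0,0,0],"grip":70},{"delta_pos":[0,-2,0],"rotation":[0,0,0],"grip":70},{"delta_pos":[0,-60,0],"rotation":[0,-0.1,0],"grip":85},{"delta_pos":[0,-120,0],"rotation":[0,-0.3,0],"grip":85},{"delta_pos":[-26,-120,-204],"rotation":[0,-2.5,0],"grip":85},{"delta_pos":[-26,-120,-204],"rotation":[0,-2.5,0],"grip":85},{"delta_pos":[-26,-120,-204],"rotation":[0,-2.5,0],"grip":85},{"delta_pos":[-26,-120,-204],"rotation":[0,-2.5,0],"grip":85},{"delta_pos":[-26,-120,-204],"rotation":[0,-2.5,0],"grip":85},{"delta_pos":[-26,-120,-204],"rotation":[0,-2.5,0],"grip":85},{"delta_pos":[-26,-120,-204],"rotation":[0,-2.5,0],"grip":85}]' 60
python3 - <<'E'
from plan import *
show()
t=[]
for n in("scene","top"):
    im=eyes.read_camera(n);cv2.imwrite(f"pics/{n}7.png",im)
    c=proj(n,[.627,-.006,.06]).astype(int); print(n,c)
    t.append(cv2.resize(im[c[1]-20:c[1]+20,c[0]-20:c[0]+20],(400,400),interpolation=cv2.INTER_CUBIC))
cv2.imwrite("pics/c7.png",np.hstack(t))
E
```

```text
clock: 24.18
ee_pos: [0.5789, 0.1929, 0.1644]
eef_rot: [0.59, -0.589, 0.391, -0.391]
ft_force: [0.3, 0.2, -0.9]
width: 0.0851
t 24.175 p [0.5789 0.1929 0.1644] q [0.1555 0.2073 1.7987 0.0001 1.1347 1.3266] F [ 0.2717  0.23   -0.8713] w 0.08509195932948321 yaw -67.10095972489356 a [ 0.0008  0.0002 -1.    ]
scene [260 200]
top [243 185]
```

View pics/c7.png

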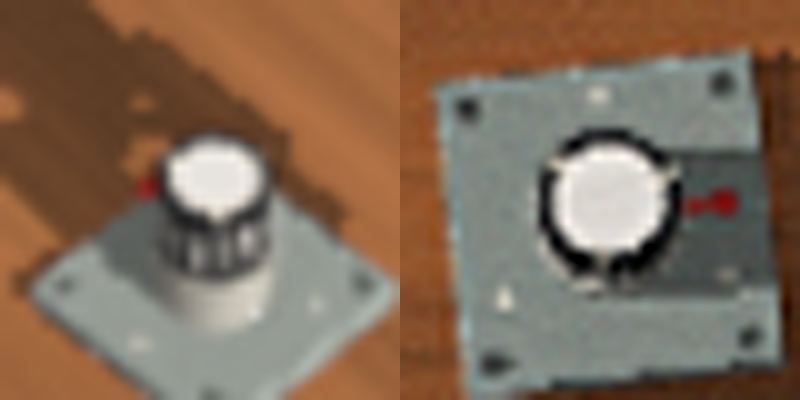

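The top crop shows the three marks at about (555,160), (670,172) and (590,285), and the telltale bead at (725,203). To tell home from 5 mm short I'll measure the height of the cap's top in both views.

```bash
python3 - <<'E'
from plan import *
C={}
for n in("scene","top"):
    im=cv2.imread(f"pics/{n}7.png"); c=proj(n,[.627,-.006,.06]).astype(int)
    g=im.min(2).astype(int); m=np.zeros(g.shape,bool); m[c[1]-14:c[1]+10,c[0]-12:c[0]+12]=True
    best=max(blobs(m&(g>185),5),key=lambda b:b[1][4]); w=np.where(best[0],1,0)
    C[n]=best[2]; print(n,best[1],best[2], "nose proj", proj(n,[.627,-.006,.0665]))
print("disc tri",tri(C["scene"],C["top"]))
I0={n:cv2.imread(f"pics/{n}0.png") for n in C}; N={}
for n,im in I0.items():
    hsv=cv2.cvtColor(im,cv2.COLOR_BGR2HSV).astype(int); c=proj(n,[.627,-.006,.0665]).astype(int)
    m=np.zeros(hsv.shape[:2],bool); m[c[1]-8:c[1]+9,c[0]-8:c[0]+9]=True
    pts=np.argwhere(m&(hsv[...,1]>110)&(hsv[...,0]>12)&(hsv[...,0]<28)&(hsv[...,2]>120))[:,::-1].astype(np.float32)
    N[n]=cv2.minEnclosingCircle(pts)[0]; print(n,"nose",N[n],len(pts))
print("nose tri",tri(N["scene"],N["top"]))
# relative: scene pixel shift nose->disc expected for tops at 76,81
base=np.array([.627,-.0065])
for n in C:
    for z in(.076,.081): print(n,z,"expected shift",proj(n,[*base,z])-proj(n,[*base,.0665]),"measured",C[n]-np.array(N[n]))
# silhouette column profile along the scene's vertical below the cap
im=cv2.imread("pics/scene7.png"); u=int(round(C["scene"][0])); print("gray col",[(v,int(im[v,u-2:u+3].mean())) for v in range(185,218)])
d=np.array([1.256-.627,.689+.0065]); d/=np.linalg.norm(d)
for z,r in((.012,.023),(.040,.023),(.040,.021),(.045,.021),(.076,.021),(.081,.021)): print(z,r,proj("scene",[*(base+r*d),z]))
E
```

```text
scene [257 195   9   6  41] [260.9024 197.439 ] nose proj [260.8089 198.9997]
top [239 180  10  10  86] [243.3953 184.593 ] nose proj [243.1345 185.1738]
disc tri (array([ 0.6273, -0.0063,  0.0756]), np.float64(0.0013626134598977635))
scene nose (257.5, 195.5833282470703) 37
top nose (243.5, 185.0) 31
nose tri (array([ 0.6301, -0.0116,  0.0824]), np.float64(0.012424154161819606))
scene 0.076 expected shift [ 0.0237 -1.6367] measured [3.4024 1.8557]
scene 0.081 expected shift [ 0.0362 -2.5047] measured [3.4024 1.8557]
top 0.076 expected shift [-0.0149 -0.3412] measured [-0.1047 -0.407 ]
top 0.081 expected shift [-0.0228 -0.5232] measured [-0.1047 -0.407 ]
gray col [(185, 111), (186, 105), (187, 91), (188, 82), (189, 75), (190, 69), (191, 67), (192, 63), (193, 75), (194, 151), (195, 225), (196, 228), (197, 226), (198, 227), (199, 228), (200, 211), (201, 124), (202, 64), (203, 77), (204, 100), (205, 106), (206, 94), (207, 84), (208, 141), (209, 170), (210, 173), (211, 174), (212, 171), (213, 157), (214, 150), (215, 150), (216, 150), (217, 150)]
0.012 0.023 [260.5179 212.8714]
0.04 0.023 [260.5842 208.2897]
0.04 0.021 [260.5903 207.8609]
0.045 0.021 [260.6023 207.0284]
0.076 0.021 [260.6784 201.77  ]
0.081 0.021 [260.6909 200.9059]
```

```bash
python3 - <<'E'
from plan import *
show(([.627,-.0068,.15],pose(-67.1,0)),([.627,-.0068,.088],pose(-67.1,0)))
E
```

```text
t 24.275 p [0.579  0.1927 0.1644] q [0.1552 0.2074 1.7987 0.0001 1.1348 1.3331] F [ 0.053   0.1164 -0.0959] w 0.08534812390111496 yaw -67.4884425652186 a [ 0.0007  0.0002 -1.    ]
delta [202.726   14.4243 -32.0427] rot [-0.0007 -0.0068  0.0001]
delta [202.7196  76.4243 -32.0874] rot [-0.0007 -0.0068  0.0001]
```

```bash
python3 -m handwheel '[{"delta_pos":[203,14,-32],"rotation":[0,0,0],"grip":0},{"delta_pos":[203,14,-32],"rotation":[0,0,0],"grip":0},{"delta_pos":[203,14,-32],"rotation":[0,0,0],"grip":0},{"delta_pos":[203,14,-32],"rotation":[0,0,0],"grip":0},{"delta_pos":[203,14,-32],"rotation":[0,0,0],"grip":0},{"delta_pos":[203,76,-32],"rotation":[0,0,0],"grip":0},{"delta_pos":[203,76,-32],"rotation":[0,0,0],"grip":0},{"delta_pos":[203,76,-32],"rotation":[0,0,0],"grip":0},{"delta_pos":[203,76,-32],"rotation":[0,0,0],"grip":0}]' 40
python3 -m handwheel '[{"delta_pos":[0,3,0],"rotation":[0,0,0],"grip":0},{"delta_pos":[0,5,0],"rotation":[0,0,0],"grip":0},{"delta_pos":[0,7,0],"rotation":[0,0,0],"grip":0},{"delta_pos":[0,8,0],"rotation":[0,0,0],"grip":0},{"delta_pos":[0,8,0],"rotation":[0,0,0],"grip":0}]'
python3 -m handwheel '[{"delta_pos":[0,1,0],"rotation":[0,0,0],"grip":0},{"delta_pos":[0,2,0],"rotation":[0,0,0],"grip":0},{"delta_pos":[0,3,0],"rotation":[0,0,0],"grip":0},{"delta_pos":[0,4,0],"rotation":[0,0,0],"grip":0},{"delta_pos":[0,4,0],"rotation":[0,0,0],"grip":0}]'
```

```text
clock: 25.4
ee_pos: [0.629, -0.0066, 0.0917]
eef_rot: [0.589, -0.587, 0.391, -0.394]
ft_force: [0.0, -0.2, -0.7]
width: -0.0001
clock: 26.02
ee_pos: [0.627, -0.0071, 0.0804]
eef_rot: [0.588, -0.588, 0.393, -0.393]
ft_force: [0.0, 0.4, -0.3]
width: 0.0002
clock: 26.65
ee_pos: [0.6271, -0.0071, 0.0765]
eef_rot: [0.588, -0.588, 0.393, -0.393]
ft_force: [-0.9, 0.8, 1.0]
width: 0.0002
```

```bash
python3 -m handwheel '[{"delta_pos":[0,1,0],"rotation":[0,0,0],"grip":0},{"delta_pos":[0,1,0],"rotation":[0,0,0],"grip":0},{"delta_pos":[0,1,0],"rotation":[0,0,0],"grip":0}]'
python3 -m handwheel '[{"delta_pos":[0,1.5,0],"rotation":[0,0,0],"grip":0},{"delta_pos":[0,1.5,0],"rotation":[0,0,0],"grip":0},{"delta_pos":[0,1.5,0],"rotation":[0,0,0],"grip":0}]'
```

```text
clock: 27.02
ee_pos: [0.6273, -0.0071, 0.0761]
eef_rot: [0.588, -0.588, 0.393, -0.393]
ft_force: [-1.2, -0.4, 3.1]
width: -0.0
clock: 27.4
ee_pos: [0.6274, -0.0071, 0.0761]
eef_rot: [0.588, -0.588, 0.393, -0.393]
ft_force: [-4.9, 0.7, 8.8]
width: -0.0002
```

The probe touched the cap's top firmly at z = 76.1 mm, which is the home height (40 + 36 mm); a blocked cap would be at 81 mm. I'm retreating for a last look.

```bash
python3 -m handwheel '[{"delta_pos":[0,-60,0],"rotation":[0,0,0],"grip":0},{"delta_pos":[0,-120,0],"rotation":[0,0,0],"grip":0},{"delta_pos":[-200,-120,30],"rotation":[0,0,0],"grip":0},{"delta_pos":[-200,-120,30],"rotation":[0,0,0],"grip":0},{"delta_pos":[-200,-120,30],"rotation":[0,0,0],"grip":0},{"delta_pos":[-200,-120,30],"rotation":[0,0,0],"grip":0},{"delta_pos":[-200,-120,30],"rotation":[0,0,0],"grip":0}]'
python3 - <<'E'
from plan import *
show(); t=[]
for n in("scene","top"):
    im=eyes.read_camera(n);c=proj(n,[.627,-.006,.06]).astype(int)
    t.append(cv2.resize(im[c[1]-20:c[1]+20,c[0]-20:c[0]+20],(400,400),interpolation=cv2.INTER_CUBIC))
    d=cv2.absdiff(im,cv2.imread(f"pics/{n}7.png"))[c[1]-20:c[1]+20,c[0]-20:c[0]+20]; print(n,"mean diff to before probe",d.mean())
cv2.imwrite("pics/c8.png",np.hstack(t))
E
```

```text
clock: 28.28
ee_pos: [0.5781, 0.1897, 0.1938]
eef_rot: [0.588, -0.588, 0.392, -0.393]
ft_force: [-0.7, 0.0, 0.3]
width: 0.0
t 28.275 p [0.5781 0.1897 0.1938] q [ 0.1507  0.174   1.7807 -0.0004  1.1861  1.3272] F [-0.733   0.004   0.3174] w 4.5808715849100346e-05 yaw -67.40134265251281 a [ 0.0008 -0.0002 -1.    ]
scene mean diff to before probe 4.533125
top mean diff to before probe 5.34
```

View pics/c8.png

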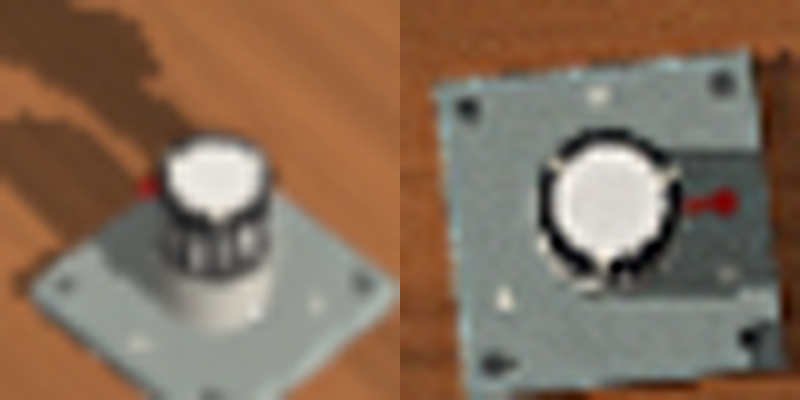

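Both views show the cap upright, centred and unchanged by the probe, with its marks in the same places and the arm clear. I'm handing it in.

```bash
python3 -c "
from bench import robot
print(robot.sign_off())"
```

```text
the job is handed in; nothing more can be done
None
```

I stood the cap up out of its cradle and screwed it clockwise onto the gauge in one grasp until it stopped going down. I judged it sound, left it on the gauge, and handed the job in at about 28 s.

**Evidence for sound**
- **Height:** with the fingers shut, I touched the cap's top at z = 76.1 mm, and it held under about 9 N. Home is 76 mm; a blocked cap would have stopped me at about 81 mm.
- **Travel:** the cap sank about 16 mm from first contact, too far for one that binds 5 mm short.
- **Last pictures:** the cap is upright and centred on the gauge, and the arm touches nothing.

**Checks that were weak or disagreed**
- **Telltale:** I could not see the pin itself, so I take it to be down from the cap's height.
- **Angle:** the white marks on the cap's top sit at about 45° from the gauge's starts. One reading of the thread data makes that fit a blocked cap; the measured heights rule this out.
- **Camera height:** the two-view measurement gave 75.6 mm, but one bias correction would have made it about 78 mm. That is why I probed by touch.
- **Tightness:** I turned the tool about 1 rad beyond the stop. The wrist torque stayed near 0.3 N m even with a 110 N grip, so the fingers probably slipped on the cap; I can't say how tightly it is screwed down.

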